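# Unlock the cam and seat the notebook in the eyelet jig

### The arm

A 7-joint arm with a two-finger parallel gripper is mounted at the origin on the work surface. World frame = base frame: x ahead of the robot, y to its left, z up, the work surface at z = 0. Lengths are in m, angles in rad, forces in N, time in s.
With the tool pointing down it reaches from about 0.425 to 0.95 m from the base axis. Payload 16.7 kg.
Tool frame: the origin (TCP) lies midway between the tips of the shut fingers; the grasp point (between the pads) lies 19 mm behind it (bot.grasp_offset is the distance from the TCP to the grasp point, in m); x points along the fingers, z is the direction in which the jaws open and shut, and the axes are right-handed (so a half turn about x gives the same grasp; the last joint's range is limited). The gripper opens to 94 mm and grips with 3 to 60 N. Pads are 16 mm wide; open, the fingers measure 119 mm over their backs; the gripper's body (75 mm by 177 mm) begins 78 mm behind the grasp point.
Start: joints at [1.139, 0.426, 0.074, 1.606, -0.034, 1.111, -0.067], TCP at [0.188, -0.648, 0.205] pointing down, gripper open.
Joint ranges: [-2.85, 2.85], [-0.5, 2.14], [-1.23, 1.37], [0.21, 2.46], [-1.02, 4.16], [0.16, 2.05], [-2.73, 2.73]. Speed limits (rad/s): [1.89, 1.89, 2.39, 2.39, 3.01, 3.01, 3.01].

### API

Orientations are given as a unit quaternion [x, y, z, w].
In Python, from station import status, eyes, sign_off, bot gives the robot as it stands.
- The arm moves only by the tool jog_arm, never from a script. Its argument "moves" is a list that holds one entry, the list of rows, each a list of 7 numbers: the closure, from -1 (fully open) to 1 (shut), then the shift along the world's x, y, z in mm, then the turn, a rotation vector about the world's x, y, z in rad. In form: [[[claw, dx, dy, dz, rx, ry, rz], ...]]. A call has 1 to 12 rows; each row shifts and turns the pose as measured when the row begins; what a row does not reach is not made up. A row lasts 1/12 s, in which the tool goes at most 41.7 mm and 7.16 degrees, less where a joint would pass 70% of its speed; a pose out of reach is approached as far as the arm can. A call is refused whole if a number of a shift passes 41.7 or a number of a turn 0.125, either way. A call with a gripper value outside its range is refused whole. The fingers move at their own pace and stop on an object; "squeeze" is the grip in N (left out, the last holds). Time passes only in rows, so rows that do not move let the fingers close. It gives the time, the measured TCP pose, the force and the opening at its end, in the units of the state.
- status.state(): the state, without advancing time (a new reading comes with each control period).
- eyes.capture(name): name is "scene" or "top" or "wrist"; returns a dict with "pixels" (400x640x3 uint8, red, green, blue), "fx", "fy", "cx", "cy" (pixels), "distortion" ([k1, k2, p1, p2, k3] as OpenCV has them; the pictures are not rectified), "extrinsics" (4x4, takes a point from world to camera coordinates); the wrist camera has in their place "mount" (4x4, takes a point from camera to tool coordinates, whose origin is the TCP and whose axes are the tool frame's). Camera axes: x right, y down, z forward; pixel columns grow to the right and rows downward; lengths in m; the calibration is good to about 2 mm. A picture is of the moment at which its call begins: read the wrist's pose just before it. There is no depth.
- sign_off(): hands the job in, once; it reports no verdict.
The state is a dict: "time_s": time; "q": joint angles; "joint_vel": joint speeds; "effort": joint torques, N m; "eef_pos": TCP position; "orientation": TCP orientation; "force": force on the tool from outside, world axes, zero at the start; "moment": the same for the moment, N m; "finger_gap": opening from 0.0 (shut) to 1.0 (fully open).
Only numpy, scipy, OpenCV 4.12 (cv2) and the standard library are available. Lean on these libraries where they do the work, as an engineer would, in place of code of your own. Each camera call takes 0.05 s, during which the arm holds its last target.

### The job

The notebook must be seated in the eyelet jig. With a fingertip, first push the red peg of the cam lever round until the cam is at its low point (lever over the green mark, pointing straight away from the blue slide), and only then push the blue slide by its black tab fully forward, so that the notebook sits against the end fence; leave the cam at its low point. Only push: pick nothing up, and leave the stamp holder, the tape roll and the mallet where they are.

Things in the scene. Friction and masses are not known exactly. Their poses are not given: they have to be found in the camera images.
- jig: Fixed aluminium jig plate 235 x 230 x 6 mm. Origin on the table under the notebook channel's centre line; +x is the slide's forward direction, towards the end fence (inner face at x = 90 mm, top 28 mm high); z up. Dark rails, top at 16 mm, border the channel. The brass cam stands on the -y side; a green mark on the plate lies 63 to 112 mm from the cam axis in the +x direction.
- cam_axis (a point): Point on the cam's upright axis, 36 mm above the table, at (-5, -108) mm in the jig's x, y. The cam is a brass disc 60 mm across, 16 mm off its axis, top at 34 mm. Stiff: about 0.35 N m to turn (5 N at the peg); stays where it is left, and pushing the slide with under 20 N does not turn it.
- cam (a joint): Cam angle, rad, counter-clockwise from above, turns both ways (stops at -3.9, 3.9). At 0 the lever points to the jig's -x (to the slide), high side blocking the slide; low point at +3.14 or -3.14, lever to the jig's +x, over the green mark. Starts between -1.3 and 1.3; the shorter way is the one that increases the absolute value.
- cam_peg (a point): Centre of the red upright peg on the cam lever's end, 80 mm above the table. The peg is 16 mm in diameter, 70 mm from the cam axis, from 48 to 95 mm above the table; the dark lever bar below it is 14 mm wide, from 36 to 48 mm high.
- slide (a joint): Travel of the blue follower slide, m, along the jig's +x: 0 at the back, 0.045 home at its stop. Starts between 0 and 0.010. About 2 N of friction, no spring, stays where left. The cam stops it short of home (at 16 to 28 mm at the starting angles) unless within about 0.5 rad of the low point.
- tab (a point): Centre of the black upright push tab on the blue slide, 60 mm above the table, on the channel's centre line; 14 mm thick along the jig's x, 32 mm wide along y, top 76 mm high. The slide under it is 30 mm along x, top 32 mm high; an arm of it, 34 mm high, reaches on the -y side to the cam, up to 148 mm off the centre line.
- notebook: Loose hardback pocket notebook, white cover, pink spine, orange disc, 110 (x) x 90 (y) x 14 mm, 0.13 kg, lying in the channel between slide and fence. Origin: centre of its underside, 6 mm above the table; seated against the fence it is at x = 35 mm in the jig's frame. It starts 12 to 30 mm short of the fence; the slide pushes it there.
- stamps: Loose red stamp holder 64 x 44 x 46 mm with eight black stamps up to 76 mm high; origin centre of its underside. Leave alone.
- tape: Loose white tape roll, 88 mm outside, 20 mm high, lying flat; origin centre of its underside. Leave alone.
- mallet: Loose wooden mallet lying on the table: head 60 x 100 x 56 mm centred 60 mm along its +x from the origin, round handle 22 mm thick reaching 160 mm along its -x; origin on the table. Leave alone.
Mind the look-alikes: they are no part of the job. Leave any turquoise or yellow look-alike of the notebook alone.

How it is judged:
On the way, in this order (a step that is already met when the one before it is completed fails the run):
1. the cam is turned to its low point, with the slide still back ((value of joint cam between 2.74 and 3.54 rad or value of joint cam between -3.54 and -2.74 rad) and value of joint slide below 0.022 m), for 0.2 s.
2. the slide is pushed fully home and the notebook sits against the fence (value of joint slide above 0.0415 m and x of notebook in the frame of jig between 0.031 and 0.038 m and z of notebook in the frame of jig below 0.01 m and angle between the x axis of notebook and the x axis of jig, either way round below 0.06 rad), for 0.2 s.
At the end, for the whole second after the job is handed in: The cam is within 0.40 rad of its low point, the slide within 3.5 mm of home, the notebook flat on the jig within 4 mm of the fence and square to it (0.06 rad), at rest; stamp holder, tape roll and mallet within 25 mm of where they stood (all of step 2 and (value of joint cam between 2.74 and 3.54 rad or value of joint cam between -3.54 and -2.74 rad) and linear speed of notebook below 0.01 m/s and distance of each of stamps, tape, mallet from where it was at the start of the episode below 0.025 m); the robot touches nothing.
It fails at once if the slide is pushed forward more than 12 mm while the cam is not yet near its low point (distance of tab from where it was at the start of the episode above 0.012 m and value of joint cam between -2.5 and 2.5 rad).
It fails at once if the notebook is lifted out of the jig (z of notebook in the frame of jig above 0.018 m).
It fails at once if the stamp holder is moved, tipped or lifted (distance of stamps from where it was at the start of the episode above 0.025 m or angle between stamps's own z axis and vertical above 0.35 rad).
It fails at once if the tape roll is moved, tipped or lifted (distance of tape from where it was at the start of the episode above 0.025 m or angle between tape's own z axis and vertical above 0.35 rad).
It fails at once if the mallet is moved, tipped or lifted (distance of mallet from where it was at the start of the episode above 0.025 m or angle between mallet's own z axis and vertical above 0.35 rad).
It also fails if it takes over 50 s, if anything falls off the work surface, if the arm or the gripper's body presses on something with over 40 N, if the wrist force passes 120 N, or if a joint passes its speed limit or range.

## Working session

There is one attempt and no reset: what is moved stays moved. The work goes in short steps, Python scripts to look and compute and a tool call to move; the robot and the scene stay as the last step left them, time stands still between calls to the robot, and variables do not carry over. Pictures are saved under pics/ and viewed, and the job is handed in when it is done.

Besides the shell and the picture viewer there is one more tool, called after "Emit:" as a command line: name --argument value ..., lists and objects as JSON in quotes. jog_arm: Moves the arm, as the interface text tells. Its arguments: {"type":"object","properties":{"moves":{"type":"array","items":{"type":"array","items":{"type":"array","items":{"type":"number"}}}},"squeeze":{"type":"number"}},"required":["moves"]}

```bash
mkdir -p pics; python3 - <<'E'
from station import status, eyes, bot
import cv2
s=status.state();print(s['time_s'],s['eef_pos'],s['orientation'],s['force'],s['finger_gap'])
for n in ("scene","top"):
    c=eyes.capture(n);cv2.imwrite(f'pics/{n}0.png',c['pixels'][:,:,::-1])
    print(n,c['fx'],c['cx'],c['extrinsics'],c['distortion'])
E
```

```text
0.0 [ 0.18820522 -0.64775934  0.20477637] [ 0.42480515  0.5658508  -0.42430806  0.56508064] [0.53153419 0.40912302 0.38138029] 0.9980999169903728
scene 458.69673336974273 308.9712753333561 [[-0.59620233  0.80282286  0.00426977  0.299004  ]
 [ 0.68742078  0.51323389 -0.51385177 -0.36878973]
 [-0.41472333 -0.3034245  -0.85786837  1.26059389]
 [ 0.          0.          0.          1.        ]] [0.02225226 0.         0.         0.         0.        ]
top 403.147937440279 315.1477601610062 [[-0.02398969 -0.99963526 -0.01240366  0.05564651]
 [-0.98025366  0.02595697 -0.19603318  0.59132318]
 [ 0.19628364  0.00745596 -0.98051881  0.75831887]
 [ 0.          0.          0.          1.        ]] [-0.09132443  0.          0.          0.          0.        ]
```

View pics/scene0.png

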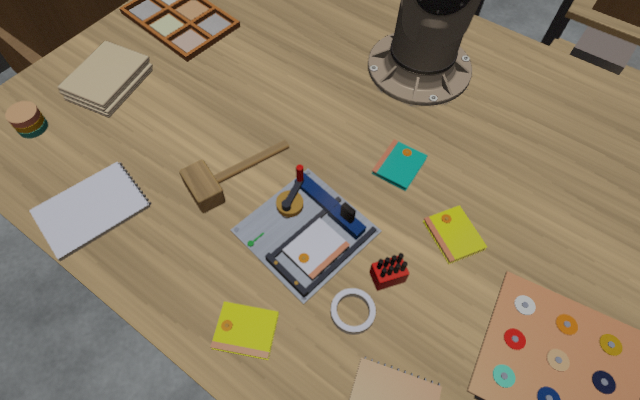

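View pics/top0.png

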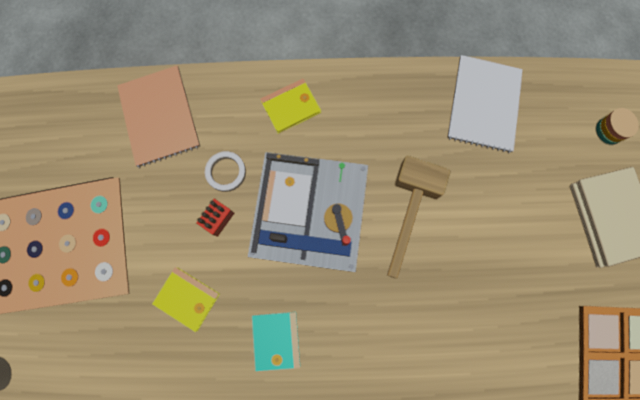

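The jig is near (310,212) in the top view. The lever points toward the slide and slightly to the mallet side, with the peg at about (346,240) and the tab at about (278,238). I'll enlarge both views.

```bash
python3 - <<'E'
import cv2
a=cv2.imread('pics/top0.png')[145:280,240:400];cv2.imwrite('pics/topc.png',cv2.resize(a,None,fx=5,fy=4.4444 if 0 else 4.4,interpolation=cv2.INTER_CUBIC) if 0 else cv2.resize(a,None,fx=4,fy=4,interpolation=cv2.INTER_CUBIC))
a=cv2.imread('pics/scene0.png')[155:305,225:385];cv2.imwrite('pics/scenec.png',cv2.resize(a,None,fx=4,fy=4,interpolation=cv2.INTER_CUBIC))
E
```

```text
(no output)
```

View pics/topc.png

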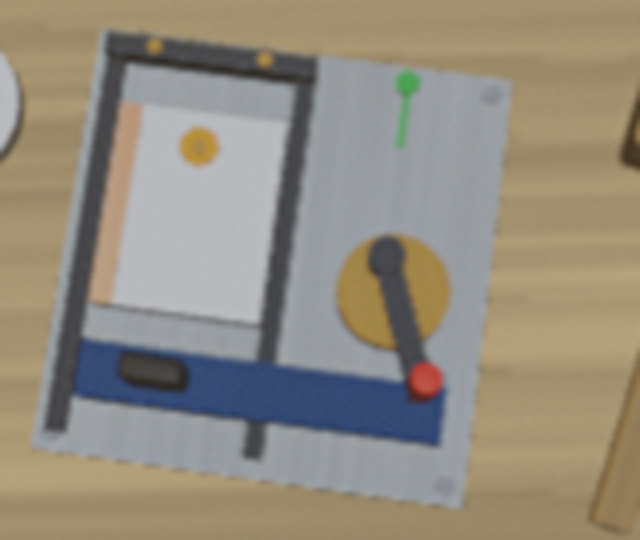

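View pics/scenec.png

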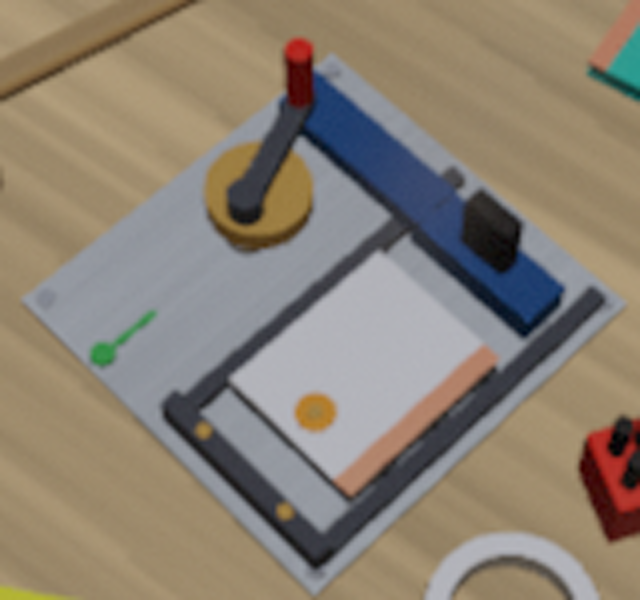

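Top crop: plate corners are near (106,30), (512,80), (462,507) and (33,448). The hub is at (386,257), the peg top at (427,379), the tab top at (153,360) and the green end at (408,82). The scene crop shows the same points: hub (245,195), peg top (299,48), green (103,354).

```bash
cat > h.py <<'E'
import numpy as np, cv2
from station import eyes,status
CAM={}
def cam(n):
    if n not in CAM: CAM[n]=eyes.capture(n)
    return CAM[n]
def ray(c,u,v,E=None):
    K=np.array([[c['fx'],0,c['cx']],[0,c['fy'],c['cy']],[0,0,1]])
    p=cv2.undistortPoints(np.array([[[u,v]]],float),K,np.array(c['distortion'],float))[0,0]
    E=np.array(c['extrinsics']) if E is None else E
    R=E[:3,:3];t=E[:3,3]
    return -R.T@t, R.T@np.array([p[0],p[1],1])
def atz(c,u,v,z):
    o,d=ray(c,u,v);return o+d*(z-o[2])/d[2]
def proj(c,P,E=None):
    K=np.array([[c['fx'],0,c['cx']],[0,c['fy'],c['cy']],[0,0,1]])
    E=np.array(c['extrinsics']) if E is None else E
    return cv2.projectPoints(np.array(P,float).reshape(-1,1,3),cv2.Rodrigues(E[:3,:3])[0],E[:3,3],K,np.array(c['distortion'],float))[0][:,0]
E
python3 - <<'E'
from h import *
np.set_printoptions(precision=4,suppress=True)
def f(u,x0,y0): return x0+(u[0]+.5)/4-.5, y0+(u[1]+.5)/4-.5
T=cam('top');S=cam('scene')
t=lambda u,v,z: atz(T,*f((u,v),240,145),z)
s=lambda u,v,z: atz(S,*f((u,v),225,155),z)
ct=[t(*p,.006) for p in [(106,30),(512,80),(462,507),(33,448)]]
cs=[s(*p,.006) for p in [(316,595),(23,299),(333,56),(625,305)]]
for a,b in zip(ct,cs): print('corner',a,b)
print([np.linalg.norm(ct[i]-ct[i-1]) for i in range(4)],[np.linalg.norm(cs[i]-cs[i-1]) for i in range(4)])
print('green',t(408,82,.006),s(103,354,.006))
print('hub',t(386,257,.05),s(245,190,.05))
print('peg',t(427,379,.095),s(299,48,.095))
print('tab',t(153,358,.076))
for C in (ct,cs,[(a+b)/2 for a,b in zip(ct,cs)]):
    ex=(C[0]+C[1]-C[2]-C[3]);ex/=np.linalg.norm(ex);print('yaw',np.arctan2(ex[1],ex[0]),'centre',sum(C)/4)
E
```

```text
corner [0.7207 0.1475 0.006 ] [0.7215 0.1501 0.006 ]
corner [ 0.6855 -0.0766  0.006 ] [ 0.6844 -0.0763  0.006 ]
corner [ 0.4542 -0.0391  0.006 ] [ 0.4552 -0.0376  0.006 ]
corner [0.4904 0.1863 0.006 ] [0.4924 0.1872 0.006 ]
[np.float64(0.23357190367720915), np.float64(0.22678083978597816), np.float64(0.2343537761739946), np.float64(0.2282801533967587)] [np.float64(0.23211541445420242), np.float64(0.2294843338193254), np.float64(0.23250606383374903), np.float64(0.22793310035063158)]
green [ 0.6859 -0.0192  0.006 ] [ 0.6837 -0.0202  0.006 ]
hub [ 0.5803 -0.0017  0.05  ] [ 0.5781 -0.0049  0.05  ]
peg [ 0.5126 -0.0172  0.095 ] [ 0.5121 -0.018   0.095 ]
tab [0.5282 0.1151 0.076 ]
yaw -0.16390476925084332 centre [0.5877 0.0545 0.006 ]
yaw -0.16383247267320555 centre [0.5884 0.0558 0.006 ]
yaw -0.16386874904995308 centre [0.588  0.0552 0.006 ]
```

Measurements agree: jig yaw is -0.164, hub (0.579,-0.003), peg (0.512,-0.018) and tab (0.528,0.115). That puts the cam at about +0.37, so the peg goes counter-clockwise via the -y side. I'm moving over the +y side of the peg with the fingers shut.

Emit:
jog_arm --moves '[[[1,25,31,0,0,0,-0.04],[1,25,31,0,0,0,-0.04],[1,25,31,0,0,0,-0.04],[1,25,31,0,0,0,-0.04],[1,25,31,0,0,0,-0.04],[1,25,31,0,0,0,-0.04],[1,25,31,0,0,0,-0.04],[1,25,31,0,0,0,-0.04],[1,25,31,0,0,0,-0.04],[1,25,31,0,0,0,-0.04],[1,25,31,0,0,0,-0.04],[1,25,31,0,0,0,0]]]'

```text
time_s: 1.2
eef_pos: [0.4879, -0.2637, 0.2038]
orientation: [-0.546, -0.45, 0.547, -0.448]
force: [0.9, -0.7, -0.6]
finger_gap: 0.186
```

Emit:
jog_arm --moves '[[[1,2,24,0,0,0,0.03],[1,2,24,0,0,0,0],[1,2,24,0,0,0,0],[1,2,24,0,0,0,0],[1,2,24,0,0,0,0],[1,2,24,0,0,0,0],[1,2,24,0,0,0,0],[1,2,24,0,0,0,0],[1,2,24,0,0,0,0],[1,2,24,0,0,0,0],[1,2,24,0,0,0,0],[1,0,0,0,0,0,0]]]'

```text
time_s: 2.2
eef_pos: [0.5139, 0.0229, 0.2034]
orientation: [-0.537, -0.462, 0.537, -0.459]
force: [-0.7, -0.1, -0.6]
finger_gap: 0.005
```

Emit:
jog_arm --moves '[[[1,-4,-1,-25,0,0,0],[1,-3,-1,-25,0,0,0],[1,0,0,-25,0,0,0],[1,0,0,-15,0,0,0],[1,0,0,0,0,0,0],[1,0,0,0,0,0,0]]]'

```text
time_s: 2.7
eef_pos: [0.507, 0.0223, 0.1115]
orientation: [0.537, 0.462, -0.535, 0.461]
force: [0.1, 0.1, 0.2]
finger_gap: 0.003
```

```bash
python3 - <<'E'
from h import *
s=status.state();print(s['eef_pos'],s['force'])
for n,(y,x) in dict(top=(125,230),scene=(90,225)).items():
    a=cam(n)['pixels'][y:y+150,x:x+180,::-1];cv2.imwrite(f'pics/{n}1.png',cv2.resize(a,None,fx=4,fy=4))
E
```

```text
[0.50699848 0.02229913 0.11146588] [0.12015929 0.05346367 0.21356156]
```

View pics/scene1.png

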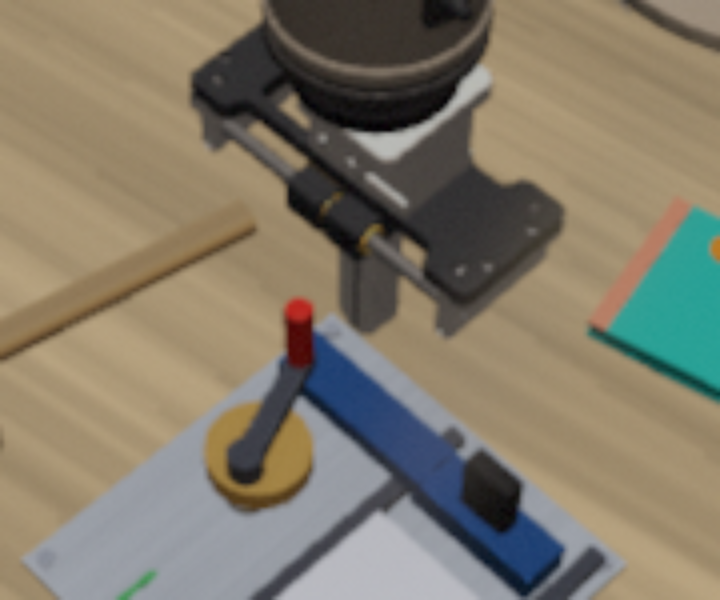

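The scene view shows the shut fingers on the slide side of the red peg (peg top at crop (299,308)) with a clear gap. Next I compute the arc waypoints.

```bash
cat > arc.py <<'E'
from h import *
C=np.array([.579,-.003]);yaw=-.164
ex=np.array([np.cos(yaw),np.sin(yaw)]);ey=np.array([-ex[1],ex[0]])
def fin(c,extra=0):
    p=70*np.array([-np.cos(c),-np.sin(c)]);t=np.array([np.sin(c),-np.cos(c)])
    ds=np.linspace(5,40,3501);q=np.abs(np.outer(ds,t));o=np.maximum(q-[8,12.5],0)
    d=ds[np.argmax(np.hypot(*o.T)>=8)]
    f=p-(d+extra)*t
    return (C+(f[0]*ex+f[1]*ey)/1000)*1000
E
python3 - <<'E'
from arc import *
p=None
for c in np.arange(.365,3.3,.1385):
    f=fin(c);print(round(c,3),f.round(1),None if p is None else (f-p).round(1));p=f
E
```

```text
0.365 [506.    4.5] None
0.504 [505.4  -4.9] [-0.6 -9.4]
0.642 [506.4 -15. ] [  1.  -10.2]
0.781 [509.2 -25.6] [  2.8 -10.6]
0.919 [514.2 -36.3] [  5.  -10.7]
1.058 [520.8 -46. ] [ 6.6 -9.7]
1.196 [528.3 -54.3] [ 7.5 -8.2]
1.335 [536.6 -61.1] [ 8.2 -6.8]
1.473 [545.4 -66.5] [ 8.8 -5.4]
1.612 [554.5 -70.5] [ 9.1 -4. ]
1.75 [563.8 -73.2] [ 9.3 -2.7]
1.889 [573.1 -74.8] [ 9.3 -1.5]
2.027 [582.1 -75.2] [ 9.  -0.4]
2.166 [590.7 -74.7] [8.6 0.5]
2.304 [598.8 -73.4] [8.1 1.2]
2.443 [607.4 -70.8] [8.6 2.6]
2.581 [616.3 -66.5] [8.9 4.3]
2.72 [624.9 -60.4] [8.7 6.1]
2.858 [632.9 -52.6] [7.9 7.8]
2.997 [639.4 -44. ] [6.5 8.5]
3.135 [644.5 -35.1] [5.1 8.9]
3.274 [648.3 -25.9] [3.8 9.2]
```

Emit:
jog_arm --moves '[[[1,0,0,-20,0,0,0],[1,0,0,-15,0,0,0],[1,0,0,-5,0,0,0],[1,0,0,0,0,0,0],[1,0,0,0,0,0,0]]]'

```text
time_s: 3.22
eef_pos: [0.5118, 0.022, 0.0771]
orientation: [0.54, 0.459, -0.532, 0.463]
force: [-1.3, 0.6, -0.3]
finger_gap: 0.007
```

Emit:
jog_arm --moves '[[[1,-4,-4,-6,0,0,0],[1,-2,-8,-3,0,0,0],[1,-1,-9,0,0,0,0],[1,0,-9,0,0,0,0],[1,1,-9,0,0,0,0]]]'

```text
time_s: 3.63
eef_pos: [0.5071, -0.0169, 0.0705]
orientation: [0.541, 0.46, -0.529, 0.464]
force: [0.2, 6.6, -1.1]
finger_gap: 0.002
```

Emit:
jog_arm --moves '[[[1,2,-10,-1,0,0,0],[1,4,-11,0,0,0,0],[1,6,-10,0,0,0,0],[1,7,-9,0,0,0,0]]]'

```text
time_s: 3.97
eef_pos: [0.5222, -0.06, 0.0697]
orientation: [0.54, 0.462, -0.53, 0.463]
force: [-5.2, 4.9, -0.1]
finger_gap: 0.008
```

Emit:
jog_arm --moves '[[[1,9,1,0,0,0,0],[1,9,-2,0,0,0,0],[1,9,-3,0,0,0,0]]]'

```text
time_s: 4.22
eef_pos: [0.5439, -0.0704, 0.069]
orientation: [0.538, 0.462, -0.535, 0.46]
force: [-5.4, 5.8, 3.2]
finger_gap: 0.005
```

```bash
python3 - <<'E'
from h import *
s=status.state();print(s['eef_pos'],s['force'])
a=cam('scene')['pixels'][90:240,225:405,::-1];cv2.imwrite('pics/scene2.png',cv2.resize(a,None,fx=4,fy=4))
E
```

```text
[ 0.54389387 -0.07036789  0.06901239] [-5.35417762  5.76846834  3.16876107]
```

View pics/scene2.png

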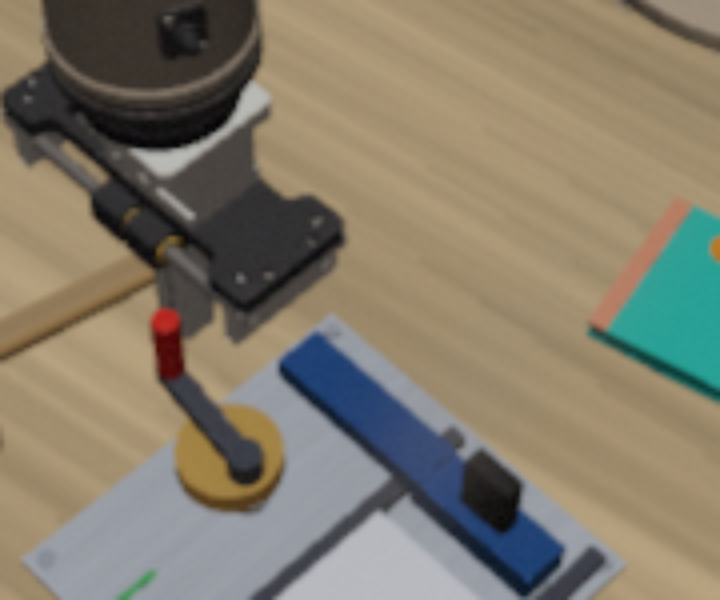

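```bash
python3 - <<'E'
from arc import *
P=atz(cam('scene'),225+(166.5)/4-.5,90+(318.5)/4-.5,.095)[:2]
r=(P-C);c=np.arctan2(-r@ey,-r@ex);print(P,np.linalg.norm(r),c,fin(c))
E
```

```text
[ 0.55922087 -0.07030179] 0.07014801918085604 1.448956994107983 [543.79666575 -65.61453232]
```

Peg found at radius 70.1 mm, cam angle 1.45, with the finger behind it within 5 mm of ideal. Continuing round.

Emit:
jog_arm --moves '[[[1,9,1,-1,0,0,0],[1,9,0,0,0,0,0],[1,9,0,0,0,0,0],[1,9,1,0,0,0,0]]]'

```text
time_s: 4.65
eef_pos: [0.5752, -0.073, 0.0677]
orientation: [-0.537, -0.462, 0.538, -0.458]
force: [-7.4, 0.2, 4.2]
finger_gap: 0.007
```

Emit:
jog_arm --moves '[[[1,9,0,-1,0,0,0],[1,9,0,0,0,0,0],[1,8,1,0,0,0,0],[1,8,2,0,0,0,0]]]'

```text
time_s: 4.98
eef_pos: [0.6033, -0.0674, 0.0662]
orientation: [-0.534, -0.466, 0.539, -0.455]
force: [-13.7, 8.8, 11.9]
finger_gap: 0.002
```

```bash
python3 - <<'E'
from h import *
s=status.state();print(s['eef_pos'],s['force'])
a=cam('scene')['pixels'][110:260,205:385,::-1];cv2.imwrite('pics/scene3.png',cv2.resize(a,None,fx=4,fy=4))
E
```

```text
[ 0.60327366 -0.06736685  0.06620682] [-13.66467917   8.7509987   11.93465763]
```

View pics/scene3.png

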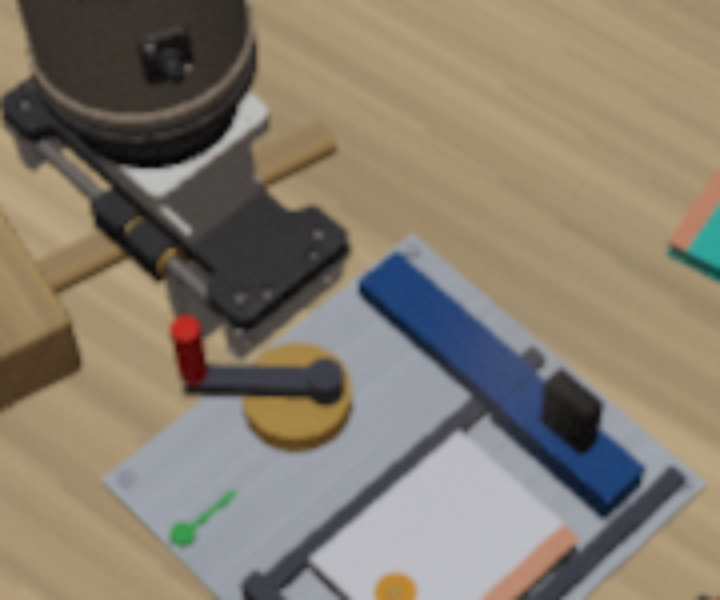

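```bash
python3 - <<'E'
from arc import *
P=atz(cam('scene'),205+(185.5)/4-.5,110+(324.5)/4-.5,.095)[:2]
r=(P-C);c=np.arctan2(-r@ey,-r@ex);print(P,np.linalg.norm(r),c,fin(c))
s=status.state();print(s['effort'],s['moment'])
E
```

```text
[ 0.61948453 -0.06125963] 0.07094492376562883 2.342090237438617 [601.12537589 -72.86671412]
[ 2.38412775e+00 -9.10214138e+01  7.81811541e-02 -4.01670563e+01
  1.12534024e+00 -9.09340270e-01 -1.69756017e-01] [0.9845133  0.89588771 0.13169095]
```

Cam is now at 2.34. The finger sits a bit too far inward and its contact is oblique, so I'm backing off and coming in again from further out (-y).

Emit:
jog_arm --moves '[[[1,-6,-3,2,0,0,0],[1,-2,-8,1,0,0,0],[1,3,-8,0,0,0,0],[1,4,-2,0,0,0,0],[1,0,0,0,0,0,0]]]'

```text
time_s: 5.5
eef_pos: [0.6023, -0.0923, 0.0704]
orientation: [-0.535, -0.464, 0.539, -0.456]
force: [-0.3, 0.2, 0.2]
finger_gap: 0.001
```

Emit:
jog_arm --moves '[[[1,8,5,0,0,0,0],[1,8,8,-1,0,0,0],[1,8,8,-1,0,0,0],[1,8,8,0,0,0,0],[1,6,8,0,0,0,0]]]'

```text
time_s: 5.92
eef_pos: [0.6438, -0.0584, 0.069]
orientation: [-0.535, -0.461, 0.541, -0.456]
force: [-3.2, -4.7, 3.9]
finger_gap: 0.005
```

Emit:
jog_arm --moves '[[[1,1,7,0,0,0,0],[1,1,7,0,0,0,0],[1,0,5,0,0,0,0],[1,0,0,0,0,0,0]]]'

```text
time_s: 6.25
eef_pos: [0.6533, -0.0377, 0.0691]
orientation: [-0.536, -0.459, 0.54, -0.459]
force: [-3.6, -4.6, 1.9]
finger_gap: 0.006
```

```bash
python3 - <<'E'
from h import *
s=status.state();print(s['eef_pos'],s['force'])
a=cam('scene')['pixels'][130:280,205:385,::-1];cv2.imwrite('pics/scene4.png',cv2.resize(a,None,fx=4,fy=4))
E
```

```text
[ 0.65328425 -0.03768327  0.06910049] [-3.60239166 -4.60574341  1.92529197]
```

View pics/scene4.png

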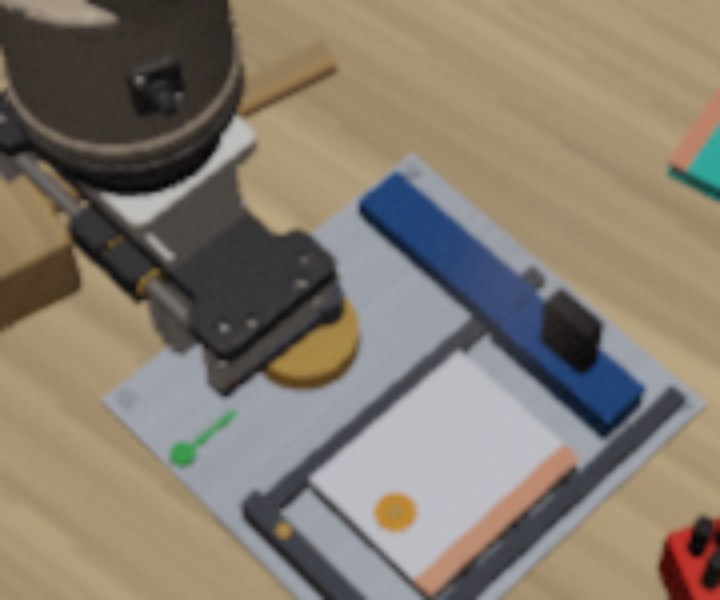

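The gripper hides the peg. I'll back away to -y, raise, and look.

Emit:
jog_arm --moves '[[[1,0,-12,0,0,0,0],[1,0,-15,0,0,0,0],[1,0,-15,10,0,0,0],[1,0,-10,25,0,0,0],[1,0,-10,30,0,0,0],[1,0,-10,30,0,0,0],[1,0,0,0,0,0,0]]]'

```text
time_s: 6.88
eef_pos: [0.6519, -0.1158, 0.1644]
orientation: [-0.534, -0.462, 0.541, -0.457]
force: [0.7, -0.9, 0.5]
finger_gap: 0.003
```

```bash
python3 - <<'E'
from h import *
s=status.state();print(s['eef_pos'],s['force'])
a=cam('scene')['pixels'][130:280,205:385,::-1];cv2.imwrite('pics/scene5.png',cv2.resize(a,None,fx=4,fy=4))
a=cam('top')['pixels'][135:285,230:410,::-1];cv2.imwrite('pics/top5.png',cv2.resize(a,None,fx=4,fy=4))
E
```

```text
[ 0.65187162 -0.11582179  0.16439805] [ 0.70338611 -0.92032494  0.4804044 ]
```

View pics/scene5.png

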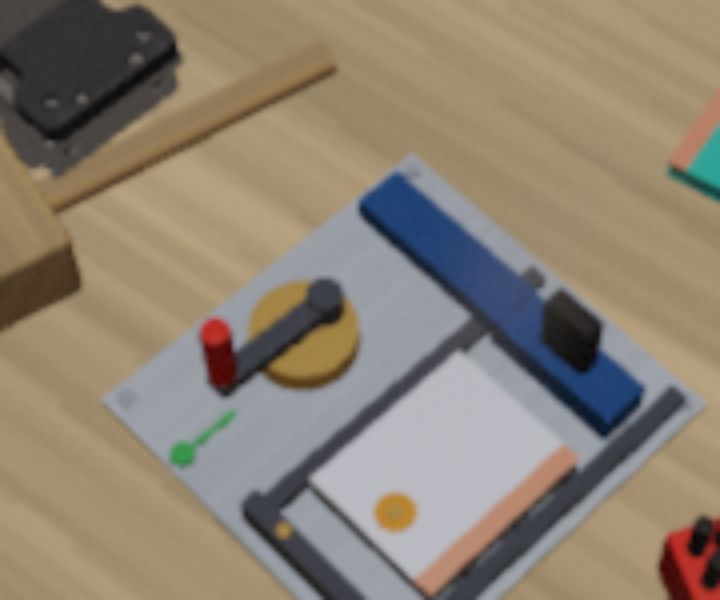

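View pics/top5.png

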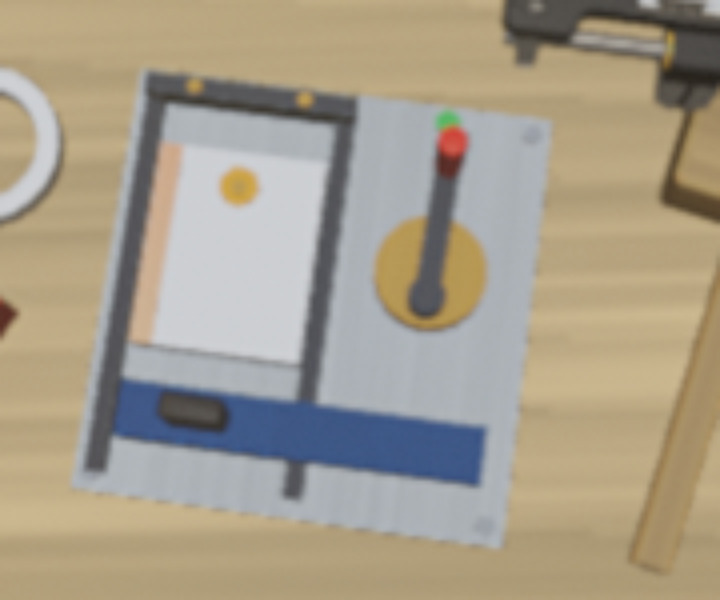

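```bash
python3 - <<'E'
from arc import *
for P in (atz(cam('scene'),205+(216.5)/4-.5,130+(328.5)/4-.5,.095)[:2],atz(cam('top'),230+(453.5)/4-.5,135+(140.5)/4-.5,.095)[:2]):
  r=(P-C);c=np.arctan2(-r@ey,-r@ex)%6.283;print(P,np.linalg.norm(r),c,fin(3.14))
T=atz(cam('top'),230+(195.5)/4-.5,135+(403.5)/4-.5,.076);print(T)
E
```

```text
[ 0.64811059 -0.01675296] 0.0704657182705229 3.1091594296658105 [644.66165366 -34.76802383]
[ 0.65016371 -0.01570923] 0.07228968410973587 3.128864440316599 [644.66165366 -34.76802383]
[0.52575919 0.11409367 0.076     ]
```

Cam measures 3.11–3.13 in the two views, so it is at the low point, and the slide is unmoved. Next I go over and behind the tab.

Emit:
jog_arm --moves '[[[1,-14,21,0,0,0,0],[1,-14,21,0,0,0,0],[1,-14,21,0,0,0,0],[1,-14,21,0,0,0,0],[1,-14,21,0,0,0,0],[1,-14,21,0,0,0,0],[1,-14,21,0,0,0,0],[1,-14,21,0,0,0,0],[1,-14,21,0,0,0,0],[1,-14,21,0,0,0,0],[1,-10,12,0,0,0,0],[1,0,0,0,0,0,0]]]'

```text
time_s: 8.08
eef_pos: [0.4817, 0.1209, 0.142]
orientation: [-0.524, -0.472, 0.546, -0.452]
force: [0.8, 0.3, -0.4]
finger_gap: 0.004
```

Emit:
jog_arm --moves '[[[1,5,0,-20,0,-0.02,0],[1,5,0,-20,0,-0.02,0],[1,0,-1,-20,0,0,0],[1,0,-1,-15,0,0,0],[1,0,0,0,0,0,0],[1,0,0,0,0,0,0]]]'

```text
time_s: 8.58
eef_pos: [0.4901, 0.119, 0.0607]
orientation: [-0.532, -0.465, 0.535, -0.462]
force: [-0.4, -0.1, 0.0]
finger_gap: 0.007
```

```bash
python3 - <<'E'
from h import *
s=status.state();print(s['eef_pos'],s['orientation'],s['force'])
a=cam('scene')['pixels'][90:240,225:405,::-1];cv2.imwrite('pics/scene6.png',cv2.resize(a,None,fx=4,fy=4))
E
```

```text
[0.49012341 0.1189846  0.06067048] [-0.53241    -0.46524702  0.53503704 -0.46240693] [-0.44520899 -0.13046744  0.00122753]
```

View pics/scene6.png

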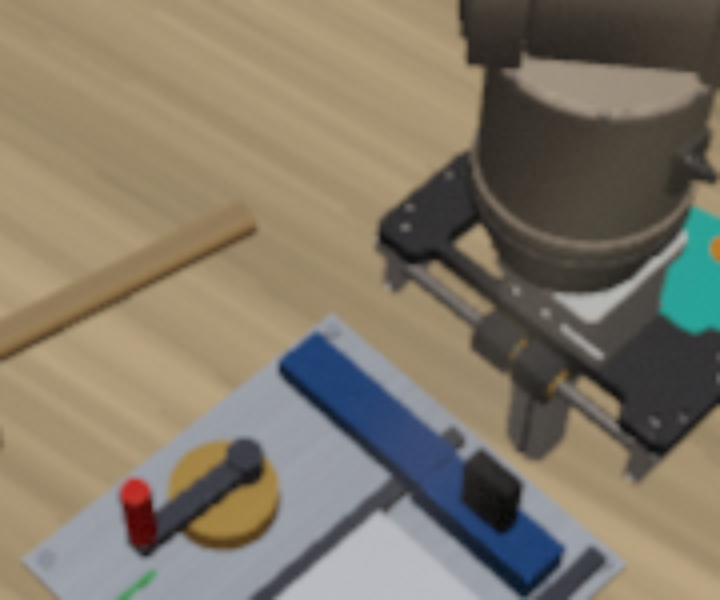

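The finger stands behind the tab, centred on it. Pushing forward along jig +x.

Emit:
jog_arm --moves '[[[1,6,-1,-4,0,0,0],[1,6,-1,-2,0,0,0],[1,6,-1,0,0,0,0],[1,6,-1,0,0,0,0],[1,6,-1,0,0,0,0],[1,6,-1,0,0,0,0],[1,5,-1,0,0,0,0]]]'

```text
time_s: 9.22
eef_pos: [0.5352, 0.1113, 0.0564]
orientation: [-0.533, -0.465, 0.535, -0.462]
force: [-3.1, 2.6, -1.0]
finger_gap: 0.002
```

Emit:
jog_arm --moves '[[[1,4,-1,0,0,0,0],[1,4,-1,0,0,0,0],[1,3,-0.5,0,0,0,0],[1,3,-0.5,0,0,0,0]]]'

```text
time_s: 9.55
eef_pos: [0.551, 0.1087, 0.0565]
orientation: [-0.533, -0.466, 0.535, -0.462]
force: [-3.9, 1.8, -0.3]
finger_gap: 0.006
```

Emit:
jog_arm --moves '[[[1,2,-0.3,0,0,0,0],[1,2,-0.3,0,0,0,0],[1,2,-0.3,0,0,0,0]]]'

```text
time_s: 9.8
eef_pos: [0.551, 0.1087, 0.0562]
orientation: [-0.529, -0.468, 0.538, -0.46]
force: [-17.2, 2.4, 14.0]
finger_gap: 0.005
```

The slide stopped moving and the force rose to 17 N, so it is at its stop. Backing off along -x, raising, and inspecting.

Emit:
jog_arm --moves '[[[1,-8,1,0,0,0,0],[1,-12,2,0,0,0,0],[1,-15,2,5,0,0,0],[1,-12,2,20,0,0,0],[1,-8,0,30,0,0,0],[1,-5,-20,30,0,0,0],[1,0,-35,20,0,0,0],[1,0,-35,10,0,0,0],[1,0,-35,0,0,0,0],[1,0,-30,0,0,0,0],[1,0,0,0,0,0,0],[1,0,0,0,0,0,0]]]'

```text
time_s: 10.8
eef_pos: [0.4854, -0.0458, 0.1795]
orientation: [-0.531, -0.465, 0.535, -0.465]
force: [-0.2, 0.3, -0.5]
finger_gap: 0.004
```

```bash
python3 - <<'E'
from h import *
s=status.state();print(s['eef_pos'],s['force'])
a=cam('scene')['pixels'][155:305,205:385,::-1];cv2.imwrite('pics/scene7.png',cv2.resize(a,None,fx=4,fy=4,interpolation=2))
a=cam('top')['pixels'][135:285,230:410,::-1];cv2.imwrite('pics/top7.png',cv2.resize(a,None,fx=4,fy=4,interpolation=2))
E
```

```text
[ 0.48537316 -0.04576259  0.17947398] [-0.19443625  0.27228597 -0.48386925]
```

View pics/scene7.png

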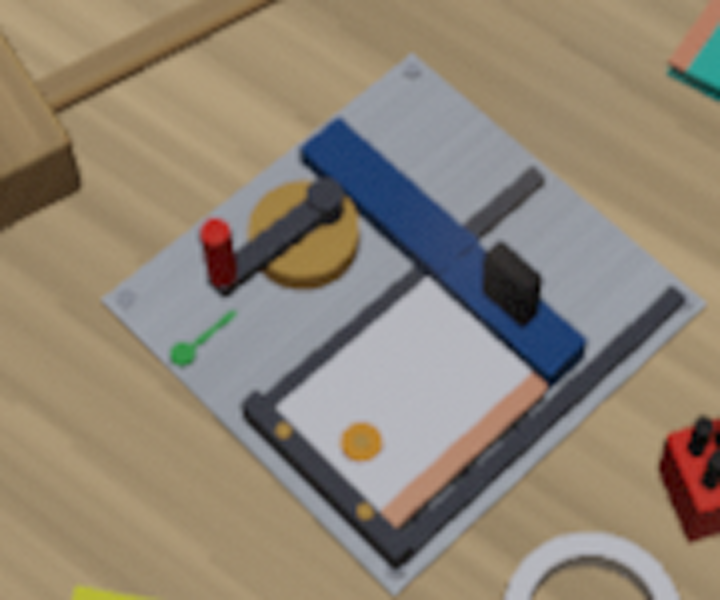

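View pics/top7.png

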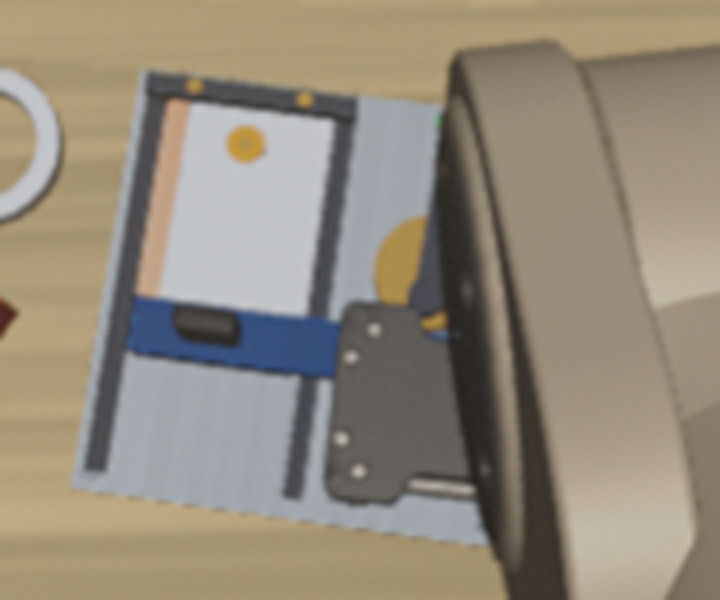

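The notebook is now flush between fence and slide and square to both, with the lever over the green mark. Next I put numbers on tab travel and notebook position.

```bash
python3 - <<'E'
from arc import *
O=C+.005*ex+.108*ey
def j(n,u,v,z,x0,y0):
    P=atz(cam(n),x0+(u+.5)/4-.5,y0+(v+.5)/4-.5,z)[:2]-O; return (P@ex*1000).round(1),(P@ey*1000).round(1)
print('tab before',j('top',195,403,.076,230,135),'after',j('top',208,319,.076,230,135))
for p in ((137,295),(310,317),(165,100),(335,122)): print('nb',j('top',*p,.02,230,135))
for p in ((428,277),(547,381),(277,408),(390,527)): print('nb scene',j('scene',*p,.02,205,155))
print('disc travel', j('top',238,186,.02,230,135), j('top',246,144,.02,230,135))
P=atz(cam('scene'),205+216.5/4-.5,155+229.5/4-.5,.095)[:2]-C
print('cam',np.arctan2(-P@ey,-P@ex)%6.283)
E
```

```text
tab before (np.float64(-76.6), np.float64(-1.2)) after (np.float64(-34.6), np.float64(-1.0))
nb (np.float64(-18.4), np.float64(45.2))
nb (np.float64(-17.4), np.float64(-47.7))
nb (np.float64(90.4), np.float64(47.8))
nb (np.float64(90.5), np.float64(-45.7))
nb scene (np.float64(-20.0), np.float64(-45.5))
nb scene (np.float64(-21.9), np.float64(41.5))
nb scene (np.float64(89.5), np.float64(-44.5))
nb scene (np.float64(91.9), np.float64(42.5))
disc travel (np.float64(48.0), np.float64(1.0)) (np.float64(71.7), np.float64(0.2))
cam 3.115473672370452
```

Everything agrees: the tab has travelled to x = -34.6 mm, the notebook spans about -19 to 90 mm, and the cam is at 3.12. The arm is clear, so I'm handing in.

```bash
python3 -c "
from station import sign_off
print(sign_off())"
```

```text
the job is handed in; nothing more can be done
None
```

The job is handed in with the cam at its low point and the notebook seated against the end fence. The hand-in reports no verdict, so this rests on my own camera checks.

**What I did:** With the shut fingertips I pushed the red peg counter-clockwise from about 0.37 rad to the low point. At about 2.3 rad I had to back off and come at it again, because the contact had become oblique. Only then did I push the black tab forward until the slide stopped, at about 17 N. After that I backed the arm clear, and it was touching nothing at hand-in.

**Last checks:**

| Item | Measured | Wanted |
|---|---|---|
| Cam angle | about 3.12 rad | 2.74 to 3.54 rad |
| Tab travel during the push | about 42 mm, ending at jig x = -34.6 mm | slide home, within 3.5 mm |
| Notebook extent along jig x | about -19 to 90 mm, centre near 35 mm | centre at 31 to 38 mm |
| Notebook angle | looks square to the fence; not tightly measured | within 0.06 rad |

- **Disagreement:** The two cameras differ by 1 to 4 mm on the notebook's edges, with the calibration good to about 2 mm.
- **Not measured:** I took no final positions for the stamp holder, tape roll and mallet. I did not contact them, and they looked unmoved where they appeared in the pictures.

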